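Load the jig and poise the chisel

ROBOT

A 6-joint arm with a two-finger parallel gripper is mounted at the origin on a cart in front of the work surface, level with it; the furniture and walls round the work are solid. World frame = base frame: x ahead of the robot, y to its left, z up, the work surface at z = 0. Lengths are in mm, angles in degrees, forces in N, time in s.
With the tool pointing down it reaches from about 275 to 1000 mm from the base axis. Payload 8.4 kg.
Tool frame: the origin (TCP) lies at the very end of the fingers, on their centre line; the grasp point (between the pads) lies 19 mm behind it; z points along the fingers, y is the line along which they close (so a half turn about z gives the same grasp; the last joint's range is limited). The gripper opens to 85 mm and grips with 20 to 120 N. Pads are 22 mm wide; open, the fingers measure 114 mm over their backs; the gripper's body (76 mm by 85 mm) begins 54 mm behind the grasp point. The pads swing forward as they close: fully open they stand 13 mm farther back than shut.
Start: joints at [72.685, 20.225, 93.587, -0, 66.188, -0.138], TCP at [184.579, 597.125, 231.281] pointing down, gripper open.
Joint ranges: [-150.9, 150.9], [-52.94, 120.26], [3.33, 152.33], [-74.26, 254.26], [0, 154.13], [-172.89, 172.89]. Speed limits (degrees/s): [127.2, 127.2, 159.86, 180, 180, 180].

INTERFACE

Orientations are given as [roll, pitch, yaw] about the fixed x, y, z axes, in that order (R = Rz(yaw) Ry(pitch) Rx(roll)).
In Python, from plant import robot gives the robot as it stands.
- The arm moves only by the tool servo_tool, never from a script. Its argument "rows" is a list of rows, each a list of 7 numbers: the turn, a rotation vector about the tool's x, y, z in degrees, then the shift along the tool's x, y, z in m, then the finger opening in m, from 0 to 0.0854. In form: [[ax, ay, az, dx, dy, dz, jaw], ...]. A call has 1 to 12 rows; each row is the pose to reach, as a shift and turn from the pose commanded when the call began, along the tool's axes at that moment; what a row does not reach only later rows make up. A row lasts 1/8 s, in which the tool goes at most 62.5 mm and 10.7 degrees, less where a joint would pass 70% of its speed; a pose out of reach is approached as far as the arm can. A call with a gripper value outside its range is refused whole. The fingers move at their own pace and stop on an object; the grip force is fixed at half the most. Time passes only in rows, so rows that repeat a pose let the fingers close. It gives the time, the measured TCP pose, the force, the opening and the grip force at its end, in the units of the state.
- robot.read_state(): the state, without advancing time (a new reading comes with each control period).
- robot.get_image(name): name is "scene" or "top" or "wrist"; returns the picture (480x640x3 uint8, red, green, blue); there is no depth.
- robot.calibration(name): a dict with "fovy" (degrees; the focal length in pixels is half the picture's height over the tangent of half this angle, whatever the lens; pixels are square), "cx", "cy" (the principal point, pixels), "eye" and "attitude" of the camera in the world; the wrist camera has in their place "tool_from_camera" (4x4, takes a point from camera to tool coordinates, whose origin is the TCP and whose axes are the flange's). Camera axes: x right, y up, looking along -z (the intrinsics and any distortion apply to the point x, -y, -z); pixel columns grow to the right and rows downward; lengths in mm; the calibration is good to about 2 mm. A picture is of the moment at which its call begins: read the wrist's pose just before it. calibration takes no time and is no camera call.
- robot.close_job(): hands the job in; it is judged then, once.
The state is a dict: "clock": time; "joint_pos": joint angles; "qvel": joint speeds; "joint_efforts": joint torques, N m; "ee_pos": TCP position; "ee_rot": TCP orientation; "ft_force": force on the tool from outside, world axes, zero at the start; "ft_torque": the same for the moment, N m; "grip_width": opening from 0.0 (shut) to 1.0 (fully open); "grasp_force": force on a finger pad.
Only numpy, scipy, OpenCV 4.12 (cv2) and the standard library are available. Lean on these libraries where they do the work, as an engineer would, in place of code of your own. Each camera call takes 0.05 s, during which the arm holds its last target. There are 200 camera calls.

TASK

Lay the loose square pine block that lies to the right of the low wooden jig into the pocket of that jig so that it sits fully home, and let go of it. Then draw the wood-handled chisel out of its slanted rest, turn it upright with its cutting edge down, and finish while still holding it, still and a few centimetres clear above the middle of the block, ready for a mallet. Leave the screwdriver in its rest, and leave the tape measure, pencil and roll of tape where they are.

Things in the scene. Friction and masses are not known exactly. Their poses are not given: they have to be found in the camera images.
- block_center (a point): Centre of the loose pine block, a plain square bar 45 x 160 x 45 mm, 0.15 kg, that lies flat on the bench with its length (its y axis) roughly along the robot's forward direction, to the right of the jig (not the similar one at the back of the bench). In the jig its top stands 27 mm above the rim.
- jig: Low wooden jig fixed to the bench: plywood base 210 x 94 x 12 mm with a rim 16 mm thick round an open pocket 168 mm long (its x axis) by 52 mm wide (its y axis) and 18 mm deep. Pocket floor 12 mm, rim top 30 mm above the bench. Origin: centre of its underside, on the bench. The block fits either way round.
- jig_top (a point): Point fixed to the jig, 57 mm above the bench over the middle of the pocket: where the middle of the top of the seated block is.
- chisel_handle (a point): Middle of the round wooden handle of the chisel (handle about 27 mm thick and 115 mm long, chisel 260 mm long, 0.19 kg). Its y axis runs along the chisel from cutting edge to handle end, x across the width of the blade, z across its thickness. The end of the handle is 58 mm farther along +y, its blade end 57 mm along -y.
- chisel_tip (a point): Middle of the chisel's cutting edge (flat steel blade 21 mm wide, 4 mm thick), 202 mm along -y from the handle's middle. Same axes.
- chisel_rest: Slanted wooden rest fixed to the bench; the blade stands loosely in its sheath (100 mm long, 27 x 9 mm), which rises at 40 degrees above level towards the rest's +y. The handle juts out of the upper end, free all round, its middle 0.16 m above the bench; draw it 100 mm along its own length. Origin: on the bench below the sheath's bottom; base board from y = -30 to +120 mm, 80 mm wide.
- driver_handle (a point): Middle of the handle of the screwdriver (27 mm thick, 269 mm long) that stands in the other rest, to be left alone. Axes as for the chisel.
- driver_rest: The second, identical slanted rest, with the screwdriver in it. The two rests may stand either way round.
- tape_measure: Tape measure, 69 x 91 x 35 mm, bystander. Origin: centre of its underside.
- pencil: Flat carpenter's pencil, 8 x 168 x 14 mm, length along its y, bystander. Origin: centre of its underside.
- red_tape: Roll of tape, 60 mm across, 17 mm high, bystander. Origin: centre of its underside.
Things that resemble listed ones, but are neither listed nor needed, are in the scene too. There is more than one size of the part that bears block_center; the job needs the larger.

How it is judged (in metres and radians):
On the way:
1. the block sits fully home in the jig's pocket and is let go (x of block_center in the frame of jig between -0.007 and 0.007 m and y of block_center in the frame of jig between -0.006 and 0.006 m and z of block_center in the frame of jig below 0.039 m and angle between the y axis of block_center and the x axis of jig, either way round below 0.1 rad and contact force between the fingers and block below 0.5 N), for 0.2 s.
At the end, for the whole second after the job is handed in: Block untouched and home in the pocket (within 6 mm across, 7 mm along, 4.5 mm of the floor); chisel carried by the gripper alone, still, upright edge down within 15 degrees, edge within 30 mm of the block's middle seen from above and 8 to 100 mm above its top (all of step 1 and angle between chisel_tip's own y axis and vertical below 0.26 rad and horizontal distance between chisel_tip and jig_top below 0.03 m and z of chisel_tip in the frame of jig between 0.065 and 0.157 m and contact force between the fingers and chisel above 1 N and contact force between chisel and block below 0.3 N and contact force between chisel and jig below 0.3 N and contact force between chisel and chisel_rest below 0.3 N and contact force between chisel and driver_rest below 0.3 N and linear speed of chisel below 0.03 m/s); the arm keeps its last pose, push and grip.
It fails at once if the screwdriver is shifted more than 40 mm (distance of driver_handle from where it was at the start of the episode above 0.04 m).
It fails at once if the tape measure is shifted more than 40 mm (distance of tape_measure from where it was at the start of the episode above 0.04 m).
It fails at once if the pencil is shifted more than 40 mm (distance of pencil from where it was at the start of the episode above 0.04 m).
It fails at once if the roll of tape is shifted more than 40 mm (distance of red_tape from where it was at the start of the episode above 0.04 m).
It also fails if it takes over 64 s, if anything falls off the work surface, if the arm or the gripper's body presses on something with over 40 N, if the wrist force passes 120 N, or if a joint passes its speed limit or range.

## Working session

There is one attempt and no reset: what is moved stays moved. The work goes in short steps, Python scripts to look and compute and a tool call to move; the robot and the scene stay as the last step left them, time stands still between calls to the robot, and variables do not carry over. Pictures are saved under pics/ and viewed, at most 10 in all, crops included, and the job is handed in when it is done.

Besides the shell and the picture viewer there is one more tool, called after ">>>" as a command line: name --pt "numbers of a row" for each row, then --argument value for the rest. servo_tool: Moves the arm, as the interface text tells. Its arguments: {"type":"object","properties":{"rows":{"type":"array"}},"required":["rows"]}

```bash
mkdir -p pics; python3 - <<'E'
from plant import robot
import cv2
print(robot.read_state())
for n in("scene","top","wrist"):
    print(n,robot.calibration(n))
    cv2.imwrite(f"pics/{n}0.png",robot.get_image(n)[:,:,::-1])
E
```

```text
{'clock': 0.0, 'joint_pos': array([ 7.26864729e+01,  2.02636377e+01,  9.36295376e+01,  2.43414983e-04,
        6.61869870e+01, -1.37482771e-01]), 'qvel': array([-0.09055324, -0.02389465, -0.0490693 , -0.11247271, -0.06397591,
       -0.03381882]), 'joint_efforts': array([-2.04978896e-03, -6.05238390e+01, -3.42066658e+01, -1.93101587e-04,
        9.30500304e-03,  7.08375055e-06]), 'ee_pos': array([184.42451118, 596.67172931, 230.5456811 ]), 'ee_rot': array([-1.79919838e+02, -4.14905668e-04,  1.62823857e+02]), 'ft_force': array([-0.07946487,  0.39383469, -0.23597294]), 'ft_torque': array([-0.01958287, -0.01339085,  0.00284596]), 'grasp_force': 0.0, 'grip_width': 0.9976337494011203}
scene {'fovy': 55.41939997150322, 'cx': 318.4286443705153, 'cy': 246.5499210576714, 'eye': array([-207.98979231, -606.05510713,  768.94625754]), 'attitude': array([ 56.85306796,   0.82693977, -49.23538275])}
top {'fovy': 51.39725162273756, 'cx': 321.8718574935261, 'cy': 239.27503546866117, 'eye': array([ 459.77524884,   29.69957375, 1343.21439338]), 'attitude': array([  3.63655167,   0.22459719, -89.02097308])}
wrist {'fovy': 64.77933248015923, 'cx': 318.99658042744716, 'cy': 236.14953553019518, 'tool_from_camera': array([[-1.00525150e-04,  9.65315056e-01,  2.61087786e-01,
         6.58117649e+01],
       [ 9.99999851e-01, -4.30835618e-05,  5.44316333e-04,
        -8.44353243e-01],
       [ 5.36685344e-04,  2.61087801e-01, -9.65314908e-01,
        -1.43396089e+02],
       [ 0.00000000e+00,  0.00000000e+00,  0.00000000e+00,
         1.00000000e+00]])}
```

View pics/top0.png

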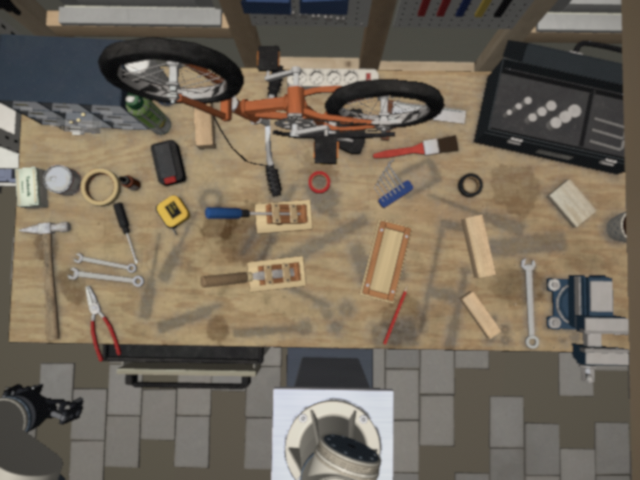

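View pics/scene0.png

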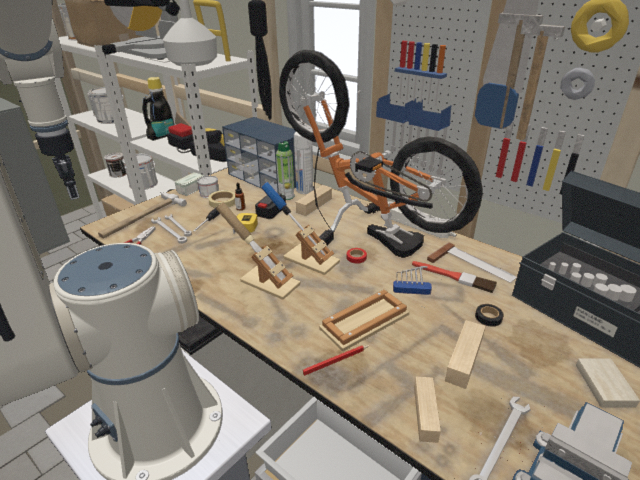

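The top view shows two loose pine bars right of the jig: a large one at (480,246) and a smaller one at (481,314). A third, similar bar lies at the back at (204,127). The larger bar at (480,246) fits the description. The jig is at (386,261), the wood-handled chisel at (228,279), the blue screwdriver at (228,212), and the pencil at (395,317). I'll confirm in an enlarged crop.

```bash
cat > h.py <<'E'
import numpy as np, cv2
from plant import robot
from scipy.spatial.transform import Rotation as R
def rot(a): return R.from_euler('xyz',a,degrees=True).as_matrix()
def cam(n,st=None):
    c=robot.calibration(n); f=240/np.tan(np.radians(c['fovy']/2))
    if n=='wrist':
        T=np.eye(4);T[:3,:3]=rot(st['ee_rot']);T[:3,3]=st['ee_pos'];T=T@c['tool_from_camera']
        return f,c['cx'],c['cy'],T[:3,3],T[:3,:3]
    return f,c['cx'],c['cy'],np.array(c['eye']),rot(c['attitude'])
def ray(C,u,v):
    f,cx,cy,e,A=C; d=A@np.array([(u-cx)/f,-(v-cy)/f,-1]); return e,d/np.linalg.norm(d)
def plane(C,u,v,z):
    e,d=ray(C,u,v); return e+d*(z-e[2])/d[2]
def tri(C1,p1,C2,p2):
    e1,d1=ray(C1,*p1);e2,d2=ray(C2,*p2)
    s=np.linalg.lstsq(np.c_[d1,-d2],e2-e1,rcond=None)[0]
    a,b=e1+s[0]*d1,e2+s[1]*d2; return (a+b)/2,np.linalg.norm(a-b)
def proj(C,p):
    f,cx,cy,e,A=C; q=A.T@(np.array(p)-e); return cx-f*q[0]/q[2], cy+f*q[1]/q[2]
E
python3 - <<'E'
import cv2
a=cv2.imread('pics/top0.png');b=cv2.imread('pics/scene0.png')
x=cv2.resize(a[190:345,190:510],(800,388),interpolation=2)
cv2.imwrite('pics/c1.png',x)
y=cv2.resize(b[190:450,200:547],(800,600),interpolation=2)
cv2.imwrite('pics/c2.png',y)
E
```

```text
(no output)
```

View pics/c1.png

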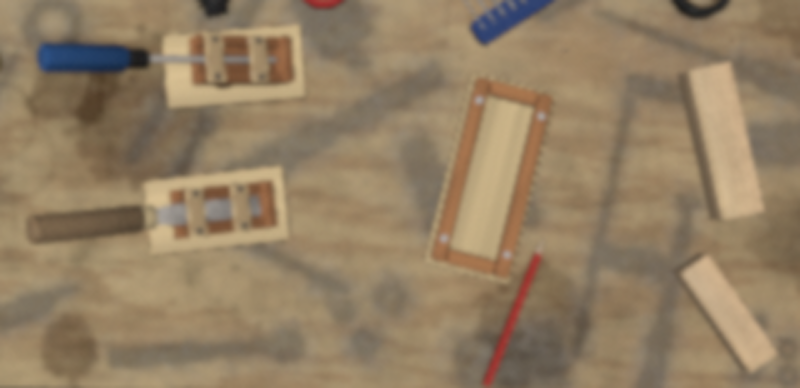

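View pics/c2.png

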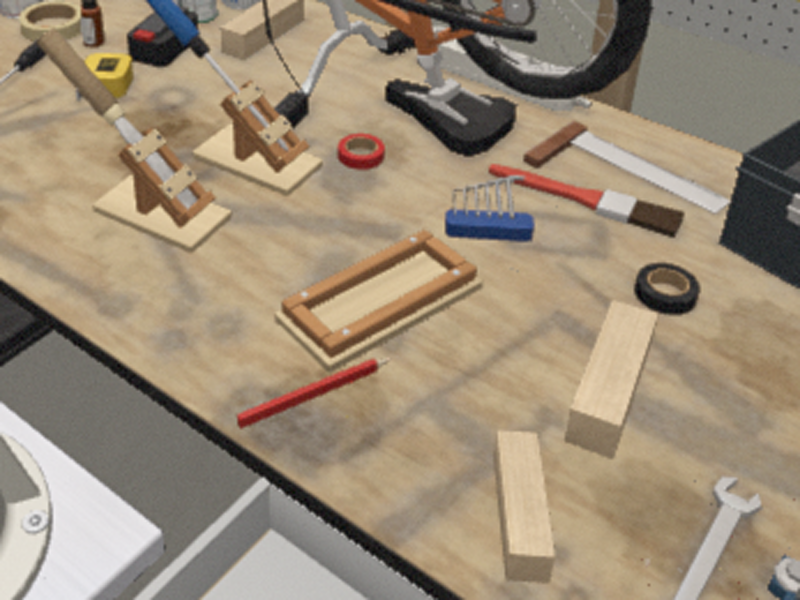

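The crops confirm it: the bar at c1 (724,140) is clearly larger than the one at c1 (728,313), so it is the target. The jig rim screws are at c1 (479,100), (541,116), (507,254) and (444,238). The chisel handle runs from c1 (30,228) to (143,218), and in c2 from (48,40) to (115,112).

```bash
python3 - <<'E'
from h import *
np.set_printoptions(precision=1,suppress=True)
T=cam('top');S=cam('scene')
t=lambda p:(190+p[0]/2.5-.3,190+p[1]/2.503-.3)
s=lambda p:(200+p[0]/2.305-.3,190+p[1]/2.308-.3)
def rep(n,ps,z,C,g):
    P=np.array([plane(C,*g(p),z) for p in ps]); m=P.mean(0)
    # long axis: pts ordered TL TR BR BL
    d=(P[0]+P[1]-P[2]-P[3])/2; w=(P[1]+P[2]-P[0]-P[3])/2
    print(n,m,'yaw',np.degrees(np.arctan2(d[1],d[0])),np.linalg.norm(d),np.linalg.norm(w))
rep('block',[(692,70),(732,62),(763,210),(722,218)],45,T,t)
rep('blockS',[(613,302),(658,310),(618,413+0),(570,411)],45,S,s)
rep('jigscrews',[(479,100),(541,116),(507,254),(444,238)],30,T,t)
rep('jigscrewsS',[(413,238),(456,272),(346,331),(303,299)],30,S,s)
a,ea=tri(T,t((33,228)),S,s((57,38)));b,eb=tri(T,t((143,218)),S,s((115,110)))
print('handle end',a,ea,'ferrule',b,eb,np.linalg.norm(a-b))
rep('chisel base',[(146,180),(282,167),(288,238),(152,254)],12,T,t)
rep('driver',[(163,36),(299,26),(305,95),(170,108)],12,T,t)
E
```

```text
block [ 532.9 -377.1   45. ] yaw 11.496531570470074 156.74193648245543 43.09451198432698
blockS [ 537.1 -375.4   45. ] yaw 11.66323979256851 155.60815168094507 42.167296304190515
jigscrews [ 490.6 -135.5   30. ] yaw -13.520179463327938 149.67566276113214 67.69929594760013
jigscrewsS [ 492.7 -136.5   30. ] yaw -12.402770974096557 153.54143308233554 66.29180029162237
handle end [437.6 302.3 195.6] 13.46557260315016 ferrule [444.7 214.4 128.3] 6.030465360843365 110.96964065426772
chisel base [451.  155.7  12. ] yaw 6.060750471807641 77.28741340882964 145.703543855916
driver [604.7 140.6  12. ] yaw 6.510620673768605 76.31601785291939 145.94866023032046
```

>>> servo_tool --pt "0 0 0 -0.06 -0.07 -0.06 0.085" --pt "0 0 -4.3 -0.513 -0.607 -0.07 0.085" --pt "0 0 -4.3 -0.513 -0.607 -0.07 0.085" --pt "0 0 -4.3 -0.513 -0.607 -0.07 0.085" --pt "0 0 -4.3 -0.513 -0.607 -0.07 0.085" --pt "0 0 -4.3 -0.513 -0.607 -0.07 0.085" --pt "0 0 -4.3 -0.513 -0.607 -0.07 0.085" --pt "0 0 -4.3 -0.513 -0.607 -0.07 0.085" --pt "0 0 -4.3 -0.513 -0.607 -0.07 0.085" --pt "0 0 -4.3 -0.513 -0.607 -0.07 0.085" --pt "0 0 -4.3 -0.513 -0.607 -0.07 0.085" --pt "0 0 -4.3 -0.513 -0.607 -0.07 0.085"

```text
clock: 1.65
ee_pos: [474.1, -85.2, 298.8]
ee_rot: [180.0, 0.0, 167.1]
ft_force: [1.1, 1.0, 0.9]
grip_width: 0.997
grasp_force: 0.0
```

```bash
cat >> h.py <<'E'
def delta(st,pos,M):
    A=rot(st['ee_rot']); print('turn',np.round(R.from_matrix(A.T@M).as_rotvec(degrees=True),2),'shift',np.round(A.T@(np.array(pos)-st['ee_pos'])/1000,4))
def snap(name):
    import pickle
    robot.get_image('wrist'); st=robot.read_state(); im=robot.get_image('wrist')[:,:,::-1]
    cv2.imwrite(f'pics/{name}.png',im); pickle.dump(st,open(f'pics/{name}.pkl','wb')); return st,im
E
python3 - <<'E'
from h import *
st,_=snap('w1'); print(st['ee_pos'],st['ee_rot'],st['qvel'],st['joint_pos'])
E
```

```text
[476.88488936 -91.18436987 299.22544871] [-179.79778539    0.21659763  167.02415112] [ 5.6137057  -2.44987358  3.67295146  1.39073121  0.33915708  9.61232756] [-10.85349145   3.76152257 105.58585299  -0.22295904  70.44380096
 -87.80301176]
```

View pics/w1.png

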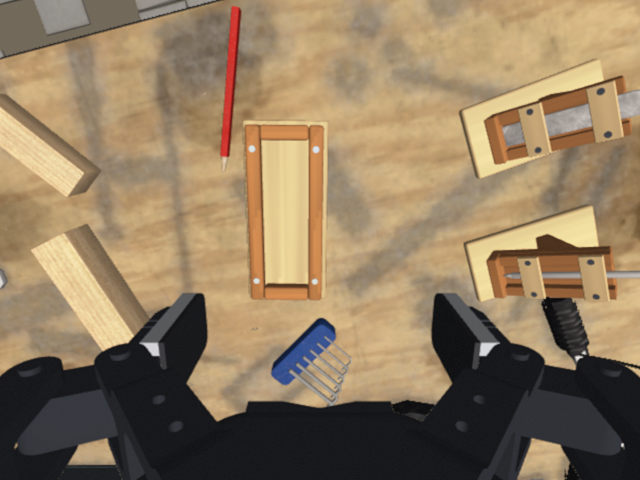

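The wrist view shows the jig rim with its screws at (252,149), (316,149), (315,281) and (257,281). The pocket is empty, with the block at left from (65,235) to (125,345) and the pencil tip at (223,168).

```bash
python3 - <<'E'
from h import *; import pickle
st=pickle.load(open('pics/w1.pkl','rb'));W=cam('wrist',st)
for ps in ([(252,149),(316,149),(315,281),(257,281)],[(246,125),(327,125),(322,299),(250,299)]):
    P=np.array([plane(W,*p,30) for p in ps]);d=(P[2]+P[3]-P[0]-P[1])/2
    print(P.mean(0),np.degrees(np.arctan2(d[1],d[0])),np.linalg.norm(d),np.linalg.norm(P[1]+P[2]-P[0]-P[3])/2)
for p in ((88,226),(33,247)): print(plane(W,*p,45))
s=robot.read_state(); print(s['ee_pos'],s['ee_rot'])
delta(s,[535,-376,150],rot([180,0,191.5]))
E
```

```text
[ 493.1980002  -135.92980686   30.        ] -13.495402419917689 150.47639841300372 67.95181882662435
[ 492.70299899 -134.44268344   30.        ] -14.456953991771385 197.88752787365834 85.05885267164768
[ 450.91700695 -344.19487789   45.        ]
[ 459.67044645 -412.49760405   45.        ]
[475.45299842 -88.0343552  298.73237606] [-1.79909462e+02  9.53690378e-02  1.66855622e+02]
turn [ -0.11   0.07 -24.64] shift [-0.1232 -0.2666  0.1494]
```

>>> servo_tool --pt "0 0 -4 -0.02 -0.05 0.02 0.085" --pt "0 0 -12 -0.06 -0.11 0.05 0.085" --pt "0 0 -20 -0.09 -0.17 0.09 0.085" --pt "0 0 -24.6 -0.11 -0.23 0.12 0.085" --pt "0 0 -24.6 -0.123 -0.267 0.149 0.085" --pt "0 0 -24.6 -0.123 -0.267 0.149 0.085" --pt "0 0 -24.6 -0.123 -0.267 0.149 0.085" --pt "0 0 -24.6 -0.123 -0.267 0.149 0.085" --pt "0 0 -24.6 -0.123 -0.267 0.149 0.085"

```text
clock: 2.88
ee_pos: [534.7, -369.6, 150.9]
ee_rot: [-179.9, 0.1, -168.2]
ft_force: [-0.2, 0.5, 0.7]
grip_width: 0.995
grasp_force: 0.0
```

```bash
python3 - <<'E'
from h import *
st,_=snap('w2'); print(st['ee_pos'],st['ee_rot'],st['qvel'],st['joint_pos'])
E
```

```text
[ 534.67297282 -369.79845212  150.8404978 ] [-1.79945268e+02  6.28855141e-02 -1.68206051e+02] [-0.24396431  0.14842691 -0.08787704 -0.0912927  -0.08489769 -0.08976869] [-3.48055475e+01  2.69682303e+01  9.43316913e+01  9.47020063e-03
  5.86171041e+01 -1.36604392e+02]
```

View pics/w2.png

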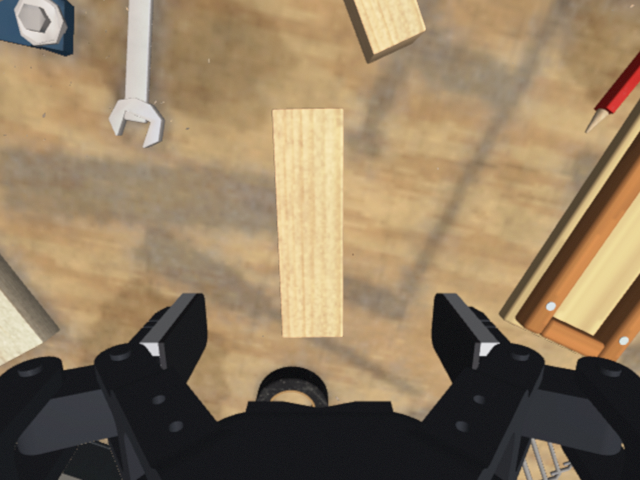

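The block sits between the fingers. Its top corners are at (273,109), (343,109), (343,337) and (283,337).

```bash
python3 - <<'E'
from h import *; import pickle
st=pickle.load(open('pics/w2.pkl','rb'));W=cam('wrist',st)
P=np.array([plane(W,*p,45) for p in [(273,109),(343,109),(343,337),(283,337)]]);d=(P[2]+P[3]-P[0]-P[1])/2
y=np.degrees(np.arctan2(d[1],d[0]));print(P.mean(0),y,np.linalg.norm(d),np.linalg.norm(P[1]+P[2]-P[0]-P[3])/2)
m=P.mean(0); delta(robot.read_state(),[m[0],m[1],14],rot([180,0,180+y]))
E
```

```text
[ 534.53096996 -376.65678411   45.        ] 12.67520994489953 159.28469073181975 43.95969110110335
turn [-0.06  0.06 -0.89] shift [ 0.0016 -0.0064  0.1367]
```

>>> servo_tool --pt "0 0 -0.9 0.0016 -0.0064 0.04 0.085" --pt "0 0 -0.9 0.0016 -0.0064 0.08 0.085" --pt "0 0 -0.9 0.0016 -0.0064 0.11 0.085" --pt "0 0 -0.9 0.0016 -0.0064 0.13 0.085" --pt "0 0 -0.9 0.0016 -0.0064 0.13 0.085" --pt "0 0 -0.9 0.0016 -0.0064 0.13 0.04" --pt "0 0 -0.9 0.0016 -0.0064 0.13 0.04" --pt "0 0 -0.9 0.0016 -0.0064 0.13 0.04" --pt "0 0 -0.9 0.0016 -0.0064 0.13 0.04" --pt "0 0 -0.9 0.0016 -0.0064 0.13 0.04"

```text
clock: 4.22
ee_pos: [534.7, -377.9, 21.2]
ee_rot: [-179.9, 0.1, -167.4]
ft_force: [-0.5, 0.4, 6.7]
grip_width: 0.512
grasp_force: 62.9
```

>>> servo_tool --pt "0 0 0 0 0 0 0.04" --pt "0 0 0 0 0 0 0.04"

```text
clock: 4.47
ee_pos: [534.7, -378.0, 21.2]
ee_rot: [-179.9, 0.1, -167.4]
ft_force: [-0.3, 0.5, 6.5]
grip_width: 0.515
grasp_force: 62.9
```

>>> servo_tool --pt "0 0 0 0 0 -0.04 0.04" --pt "0 0 0 0 0 -0.09 0.04" --pt "0 0 6 -0.003 0.05 -0.1 0.04" --pt "0 0 13 -0.006 0.1 -0.1 0.04" --pt "0 0 20 -0.009 0.15 -0.1 0.04" --pt "0 0 26 -0.011 0.2 -0.1 0.04" --pt "0 0 26 -0.0117 0.23 -0.1 0.04" --pt "0 0 26 -0.0117 0.246 -0.1 0.04" --pt "0 0 26 -0.0117 0.246 -0.1 0.04" --pt "0 0 26 -0.0117 0.246 -0.1 0.04" --pt "0 0 26 -0.0117 0.246 -0.1 0.04" --pt "0 0 26 -0.0117 0.246 -0.1 0.04"

```text
clock: 5.98
ee_pos: [491.6, -135.4, 119.5]
ee_rot: [-180.0, -0.0, 166.6]
ft_force: [-0.1, -0.2, -1.7]
grip_width: 0.513
grasp_force: 61.9
```

```bash
python3 - <<'E'
from h import *
st,_=snap('w3'); print(st['ee_pos'],st['ee_rot'],st['qvel'],st['joint_pos'],st['grasp_force'],st['grip_width'])
E
```

```text
[ 491.50759173 -135.26578716  119.48898363] [-1.79998034e+02 -6.85632180e-03  1.66580035e+02] [ 0.16591617 -0.0675634   0.12433424  0.00211146 -0.02664732  0.04393641] [-1.55543153e+01  1.82850503e+01  1.13194064e+02 -2.96332738e-03
  4.85276636e+01 -9.21323873e+01] 61.87788963317871 0.514274628575472
```

View pics/w3.png

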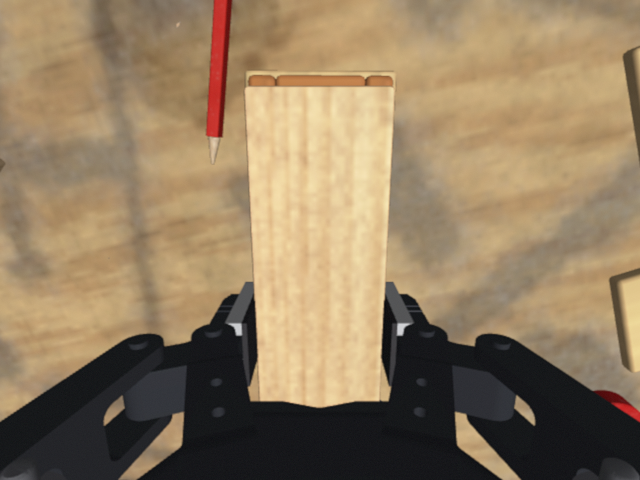

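The block is held squarely over the jig, its near top edge at (246,87) to (394,87). Below it, the jig base edge runs (246,71) to (396,71) and the rim edge (249,76) to (393,76).

```bash
python3 - <<'E'
from h import *; import pickle
st=pickle.load(open('pics/w3.pkl','rb'));W=cam('wrist',st);A=rot(st['ee_rot'])
for n,ps,z,L in (('block',[(246,87),(394,87)],143.7,80),('base',[(246.5,71),(395.5,71)],12,105),('rim',[(249,76),(393,76)],30,100)):
    P=[A.T@(plane(W,*p,z)-st['ee_pos']) for p in ps]; m=(P[0]+P[1])/2; d=P[1]-P[0]
    print(n,'centre in tool',m[0]-L,m[1],'width',np.linalg.norm(d),'skew',np.degrees(np.arctan2(d[0],d[1])))
E
```

```text
block centre in tool -0.7977905017110629 -0.6186502290705 width 43.649680478750646 skew -0.009490901366265738
base centre in tool -1.8606386950719696 0.24389189640104902 width 91.55387829154712 skew -0.010718308172558364
rim centre in tool -2.1855526801031147 0.16921915565260193 width 82.39690630983533 skew -0.010337448506481972
```

>>> servo_tool --pt "0 0 0 -0.0012 0.0005 0.02 0.04" --pt "0 0 0 -0.0012 0.0005 0.045 0.04" --pt "0 0 0 -0.0012 0.0005 0.058 0.04" --pt "0 0 0 -0.0012 0.0005 0.063 0.04" --pt "0 0 0 -0.0012 0.0005 0.068 0.04" --pt "0 0 0 -0.0012 0.0005 0.073 0.04" --pt "0 0 0 -0.0012 0.0005 0.077 0.04" --pt "0 0 0 -0.0012 0.0005 0.08 0.04" --pt "0 0 0 -0.0012 0.0005 0.08 0.04"

```text
clock: 7.2
ee_pos: [492.7, -134.5, 39.5]
ee_rot: [180.0, -0.0, 166.6]
ft_force: [0.3, 0.8, -0.9]
grip_width: 0.512
grasp_force: 61.9
```

>>> servo_tool --pt "0 0 0 0 0 0.003 0.04" --pt "0 0 0 0 0 0.005 0.04" --pt "0 0 0 0 0 0.006 0.04" --pt "0 0 0 0 0 0.006 0.04"

```text
clock: 7.7
ee_pos: [492.7, -134.5, 33.5]
ee_rot: [180.0, -0.0, 166.6]
ft_force: [0.4, 0.6, -1.5]
grip_width: 0.512
grasp_force: 61.9
```

>>> servo_tool --pt "0 0 0 0 0 0 0.07" --pt "0 0 0 0 0 0 0.07" --pt "0 0 0 0 0 0 0.07" --pt "0 0 0 0 0 0 0.07" --pt "0 0 0 0 0 -0.03 0.07" --pt "0 0 0 0 0 -0.08 0.085" --pt "0 0 0 0 0 -0.14 0.085" --pt "0 0 0 0 0 -0.2 0.085" --pt "0 0 0 0 0 -0.25 0.085" --pt "0 0 0 0 0 -0.25 0.085" --pt "0 0 0 0 0 -0.25 0.085"

```text
clock: 9.07
ee_pos: [492.3, -134.4, 283.1]
ee_rot: [180.0, -0.0, 166.6]
ft_force: [-0.1, -0.3, -0.8]
grip_width: 0.995
grasp_force: 0.0
```

```bash
python3 - <<'E'
from h import *
st,_=snap('w4'); print(st['ee_pos'],st['ee_rot'],st['joint_pos'])
E
```

```text
[ 491.95510906 -134.31352108  282.36423213] [ 1.79996201e+02 -1.13467338e-01  1.66620794e+02] [-1.54390627e+01  7.13841660e+00  1.03975749e+02 -3.01471725e-04
  6.89993648e+01 -9.20597442e+01]
```

View pics/w4.png

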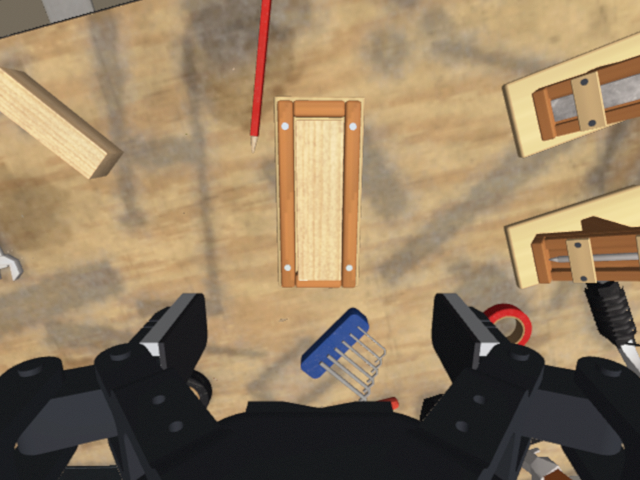

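The block is seated in the pocket, its top at (294,117) to (342,283) inside the rim. Next, a look at the chisel from above.

>>> servo_tool --pt "0 0 6 0.012 0.03 -0.01 0.085" --pt "0 0 15 0.03 0.08 -0.01 0.085" --pt "0 0 24 0.05 0.13 -0.01 0.085" --pt "0 0 33 0.07 0.18 -0.01 0.085" --pt "0 0 42 0.09 0.23 -0.01 0.085" --pt "0 0 51 0.11 0.28 -0.01 0.085" --pt "0 0 60 0.125 0.33 -0.01 0.085" --pt "0 0 67 0.135 0.36 -0.01 0.085" --pt "0 0 71.6 0.14 0.37 -0.01 0.085" --pt "0 0 71.6 0.14 0.37 -0.01 0.085" --pt "0 0 71.6 0.14 0.37 -0.01 0.085" --pt "0 0 71.6 0.14 0.37 -0.01 0.085"

```text
clock: 10.68
ee_pos: [442.2, 257.1, 293.3]
ee_rot: [-180.0, 0.0, 95.0]
ft_force: [-0.3, -0.8, -0.0]
grip_width: 0.993
grasp_force: 0.0
```

```bash
python3 - <<'E'
from h import *; import pickle
st=pickle.load(open('pics/w4.pkl','rb'));W=cam('wrist',st)
for ps,z in (([(285,126),(353,126),(350,268),(288,268)],30),([(294,118),(342,118),(341,282),(296,282)],57)):
    P=np.array([plane(W,*p,z) for p in ps]);d=(P[2]+P[3]-P[0]-P[1])/2;print(P.mean(0),np.degrees(np.arctan2(d[1],d[0])))
st,_=snap('w5'); print(st['ee_pos'],st['ee_rot'],st['joint_pos'],st['qvel'])
E
```

```text
[ 494.38920376 -135.11331194   30.        ] -13.384833803315455
[ 493.79975252 -135.72205948   57.        ] -13.241280919819587
[442.29329092 257.15303036 293.46242063] [-1.79988554e+02  1.02356376e-02  9.50127884e+01] [ 3.00090679e+01  6.69515814e+00  1.03051293e+02 -4.71739961e-03
  7.02682481e+01  2.49978738e+01] [ 0.24266437 -0.09958534 -0.18719643  0.14006372 -0.06838282  0.33528632]
```

View pics/w5.png

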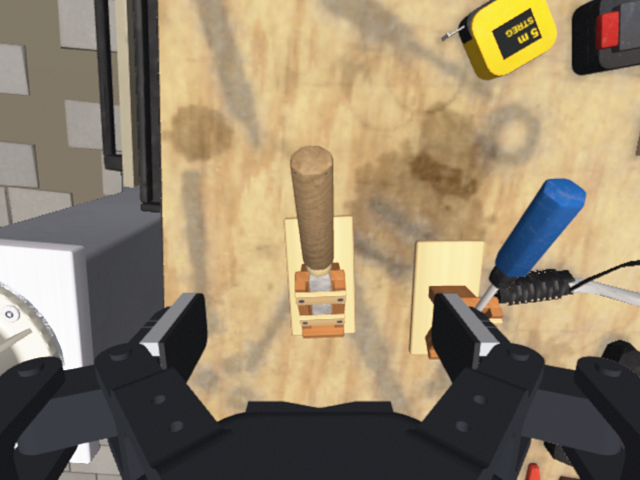

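The view shows the chisel handle between the fingers, its end-face centre at (312,160) and its lower end at (317,268). The rest's base corners are (287,219), (352,216), (354,333) and (292,336).

```bash
python3 - <<'E'
from h import *; import pickle
st=pickle.load(open('pics/w5.pkl','rb'));W=cam('wrist',st)
a=plane(W,312,160,197.3);b=plane(W,317,268,123.4);d=a-b
print(a,b,(a+b)/2,np.linalg.norm(d),np.degrees(np.arctan2(d[1],d[0])))
P=np.array([plane(W,*p,12) for p in [(287,219),(352,216),(354,333),(292,336)]]);print(P.mean(0));e=(P[0]+P[1]-P[2]-P[3])/2;print(np.degrees(np.arctan2(e[1],e[0])),np.linalg.norm(e))
m=(a+b)/2
yaw=np.radians(np.degrees(np.arctan2(e[1],e[0]))*.5+.5*np.degrees(np.arctan2(d[1],d[0])));t=np.radians(15)
hh=np.array([np.cos(yaw),np.sin(yaw),0]);up=np.array([0,0,1.])
z=-up*np.cos(t)+hh*np.sin(t); x=hh*np.cos(t)+up*np.sin(t); M=np.c_[x,np.cross(z,x),z]
h=hh*np.cos(np.radians(40))+up*np.sin(np.radians(40))
s=robot.read_state()
print('yaw',np.degrees(yaw)); delta(s,m-z*60,M); delta(s,m+z*19,M); print('h in grasp tool',M.T@h)
E
```

```text
[433.40533676 305.83199256 197.3       ] [444.54098904 208.33234793 123.4       ] [438.9731629  257.08217025 160.35      ] 122.84703274660934 96.51564592024127
[453.70998203 155.04113188  12.        ]
96.70083762495254 149.79451306232232
yaw 96.6082417725969
turn [ 0.21 15.   -1.6 ] shift [-0.0154 -0.0029  0.0753]
turn [ 0.21 15.   -1.6 ] shift [ 0.0051 -0.0035  0.1516]
h in grasp tool [ 9.06307787e-01 -1.23627581e-17 -4.22618262e-01]
```

>>> servo_tool --pt "0 5 -1.6 -0.005 -0.003 0.02 0.085" --pt "0 10 -1.6 -0.01 -0.003 0.05 0.085" --pt "0 15 -1.6 -0.0154 -0.0032 0.075 0.085" --pt "0 15 -1.6 -0.0154 -0.0032 0.075 0.085" --pt "0 15 -1.6 -0.008 -0.0032 0.103 0.085" --pt "0 15 -1.6 -0.001 -0.0032 0.13 0.085" --pt "0 15 -1.6 0.005 -0.0032 0.151 0.085" --pt "0 15 -1.6 0.005 -0.0032 0.151 0.085" --pt "0 15 -1.6 0.005 -0.0032 0.151 0.085"

```text
clock: 11.9
ee_pos: [439.4, 263.1, 144.0]
ee_rot: [179.7, -15.0, 96.7]
ft_force: [0.2, -0.9, 0.1]
grip_width: 0.995
grasp_force: 0.0
```

>>> servo_tool --pt "0 0 0 0 0 0 0.015" --pt "0 0 0 0 0 0 0.015" --pt "0 0 0 0 0 0 0.015" --pt "0 0 0 0 0 0 0.015" --pt "0 0 0 0 0 0 0.015" --pt "0 0 0 0 0 0 0.015" --pt "0 0 0 0 0 0 0.015" --pt "0 0 0 0 0 0 0.015"

```text
clock: 12.9
ee_pos: [438.9, 262.7, 142.8]
ee_rot: [179.7, -15.0, 96.7]
ft_force: [0.5, 1.8, 4.2]
grip_width: 0.305
grasp_force: 59.0
```

>>> servo_tool --pt "0 0 0 0.009 0 -0.0042 0.015" --pt "0 0 0 0.018 0 -0.0085 0.015" --pt "0 0 0 0.027 0 -0.0127 0.015" --pt "0 0 0 0.036 0 -0.0169 0.015"

```text
clock: 13.4
ee_pos: [434.7, 293.3, 168.6]
ee_rot: [179.8, -15.0, 96.7]
ft_force: [0.5, 0.2, -2.4]
grip_width: 0.304
grasp_force: 59.0
```

>>> servo_tool --pt "0 0 0 0.014 0 -0.0064 0.015" --pt "0 0 0 0.027 0 -0.0127 0.015" --pt "0 0 0 0.041 0 -0.019 0.015" --pt "0 0 0 0.054 0 -0.0254 0.015" --pt "0 0 0 0.068 0 -0.0317 0.015" --pt "0 0 0 0.082 0 -0.038 0.015" --pt "0 0 0 0.091 0 -0.0423 0.015" --pt "0 0 0 0.091 0 -0.0423 0.015"

```text
clock: 14.4
ee_pos: [426.0, 369.8, 233.1]
ee_rot: [179.7, -15.0, 96.7]
ft_force: [0.3, 0.1, -3.1]
grip_width: 0.304
grasp_force: 59.0
```

```bash
cat > ik.py <<'E'
from h import *; import pickle
from scipy.optimize import least_squares
sts=[pickle.load(open(f'pics/w{i}.pkl','rb')) for i in (2,3,4,5)]+[robot.read_state()]
r_=lambda ax,a:R.from_euler(ax,a,degrees=True).as_matrix()
def fk(q,p):
    a,h,L,P,Q,T=p; B=r_('z',q[0]); A2=B@r_('y',q[1]);A3=A2@r_('y',q[2]);
    M=A3@r_('z',q[3])@r_('y',q[4])@r_('z',q[5]+90)
    return B@[a,0,h]+A2@[0,0,L]+A3@[Q,0,P]+M@[0,0,T],M
def fit():
    f=lambda p:np.concatenate([fk(s['joint_pos'],p)[0]-s['ee_pos'] for s in sts]+[(p-[100,350,450,450,0,250])*1e-3])
    return least_squares(f,[100,350,450,450,0,250]).x
lo=[-150.9,-52.94,3.33,-74.26,0,-172.89];hi=[150.9,120.26,152.33,254.26,154.13,172.89]
def ik(p,pos,M,q0):
    g=lambda q:np.r_[fk(q,p)[0]-pos,200*R.from_matrix(fk(q,p)[1].T@M).as_rotvec()]
    s=least_squares(g,q0,bounds=(lo,hi)); return s.x,np.abs(s.fun).max()
E
python3 - <<'E'
from ik import *
np.set_printoptions(precision=1,suppress=True)
p=fit();print(p)
for s in sts:
    x,M=fk(s['joint_pos'],p);print(x-s['ee_pos'],np.degrees(R.from_matrix(M.T@rot(s['ee_rot'])).magnitude()))
s=sts[-1];print(s['joint_pos'],s['ft_force'])
e=np.radians(25);up=np.array([0,0,1.])
for psi in (96.6,75,60,45,30,15,0,-15,-45):
    y=np.radians(psi);hh=np.array([np.cos(y),np.sin(y),0]);z=hh*np.cos(e)-up*np.sin(e);x=hh*np.sin(e)+up*np.cos(e);M=np.c_[x,np.cross(z,x),z]
    for zt in (100,220):
        pos=np.array([493.5,-135,zt+202])+19*z
        print(psi,zt,*ik(p,pos,M,s['joint_pos']))
E
```

```text
[ -0.1 299.2 568.6 494.4  58.9 348. ]
[-0.9 -1.2 -0.1] 2.4039770624505766e-14
[-0.6 -1.4 -0. ] 3.553700041537908e-14
[-0.5 -1.4 -0. ] 2.787470431021463e-14
[ 0.6 -1.4 -0. ] 5.378917211103723e-14
[0.5 0.  0.2] 1.7894301906579638e-14
[ 32.7  11.3 107.2  16.2  55.7  17.6] [ 0.3  0.1 -3.1]
96.6 100 [-39.3  33.3  92.   41.2 106.7 -53.6] 2.1316282072803006e-13
96.6 220 [-39.3  26.1  87.   44.4 115.6 -44.8] 2.2737367544323206e-13
75 100 [-45.5  26.8 103.7  51.6  94.3 -48.9] 1.1368683772161603e-13
75 220 [-45.5  18.5  98.6  53.2 102.5 -38.2] 2.2737367544323206e-13
60 100 [-48.8  21.6 112.6  59.4  85.1 -47. ] 1.7053025658242404e-13
60 220 [-48.8  12.3 107.1  59.2  92.7 -34.3] 1.1368683772161603e-13
45 100 [-50.7  16.  121.6  68.7  75.5 -46.1] 5.172751116333529e-12
45 220 [-50.7   5.3 115.6  65.6  82.  -30.4] 3.979039320256561e-13
30 100 [-50.4  10.  130.3  80.3  65.  -46. ] 1.1368683772161603e-13
30 220 [-50.4  -2.4 123.5  72.4  69.6 -25.8] 3.410605131648481e-13
15 100 [-45.9   3.7 138.2  96.2  52.8 -47.4] 1.1368683772161603e-13
15 220 [-45.9 -10.5 130.4  79.5  53.7 -19.8] 3.410605131648481e-13
0 100 [-34.7  -2.  144.1 122.6  37.7 -55.2] 1.7053025658242404e-13
0 220 [-34.7 -17.9 135.2  86.3  31.1 -12. ] 3.979039320256561e-13
-15 100 [-15.3 -12.  138.3  58.8   0.   31.1] 39.53605980804847
-15 220 [-15.7 -21.2 137.  140.6   1.  -50.9] 1.1368683772161603e-13
-45 100 [  0.2  -8.8 131.1 -60.8  31.5 172.9] 59.71534559023118
-45 220 [  7.  -15.8 126.3 -61.9  44.1 172.9] 31.010670959523463
```

```bash
python3 - <<'E'
from ik import *
np.set_printoptions(precision=1,suppress=True)
p=fit();s=sts[-1];q=s['joint_pos'];up=np.array([0,0,1.])
y=np.radians(96.65);hh=np.array([np.cos(y),np.sin(y),0])
def M_(t):
    t=np.radians(t);z=-up*np.cos(t)+hh*np.sin(t); x=hh*np.cos(t)+up*np.sin(t);return np.c_[x,np.cross(z,x),z]
for g,t in (([425,355,300],25),([425,340,350],45),([425,330,382],65),([440,230,375],65),([455,130,375],65),([470,0,370],65),([493.5,-135,362],65)):
    M=M_(t);pos=np.array(g)+19*M[:,2];q,e=ik(p,pos,M,q);print(g,q,e);delta(s,pos,M)
E
```

```text
[425, 355, 300] [ 26.2   7.1 108.3  27.7  58.9   6.2] 1.7053025658242404e-13
turn [ 0.2 10.   0.1] shift [ 0. -0. -0.]
[425, 340, 350] [ 13.5   5.6 112.2  50.1  66.1 -16.1] 1.1368683772161603e-13
turn [ 0.2 30.   0.1] shift [ 0.  -0.  -0.1]
[425, 330, 382] [  4.2   9.7 116.3  68.1  77.4 -34.2] 2.8421709430404007e-13
turn [ 0.2 50.   0.2] shift [ 0.  -0.  -0.1]
[440, 230, 375] [ -7.9  11.9 114.6  61.5  86.1 -38.8] 5.684341886080802e-14
turn [ 0.2 50.   0.2] shift [-0.1 -0.  -0.2]
[455, 130, 375] [-18.8  15.1 110.3  55.2  94.2 -42.4] 1.1368683772161603e-13
turn [ 0.2 50.   0.2] shift [-0.2  0.  -0.2]
[470, 0, 370] [-30.4  21.1 102.2  47.9 103.  -46.8] 6.901168080757895e-14
turn [ 0.2 50.   0.2] shift [-0.3  0.  -0.2]
[493.5, -135, 362] [-39.2  29.4  89.9  42.6 111.1 -49.4] 1.1368683772161603e-13
turn [ 0.2 50.   0.2] shift [-0.4  0.  -0.2]
```

Every waypoint is reachable. I need the shifts at higher print precision.

```bash
python3 - <<'E'
from ik import *
s=sts[-1];up=np.array([0,0,1.])
y=np.radians(96.65);hh=np.array([np.cos(y),np.sin(y),0])
def M_(t):
    t=np.radians(t);z=-up*np.cos(t)+hh*np.sin(t); x=hh*np.cos(t)+up*np.sin(t);return np.c_[x,np.cross(z,x),z]
for g,t in (([425,355,300],25),([425,340,350],45),([425,330,382],65)):
    M=M_(t);delta(s,np.array(g)+19*M[:,2],M)
s=dict(s);s['ee_rot']=R.from_matrix(M).as_euler('xyz',degrees=True);s['ee_pos']=np.array(g)+19*M[:,2];print('from upright')
for g in ([440,230,375],[455,130,375],[470,0,370],[493.5,-135,362]): delta(s,np.array(g)+19*M[:,2],M)
E
```

```text
turn [0.24 9.98 0.08] shift [ 0.0066 -0.0024 -0.0497]
turn [ 0.22 29.98  0.12] shift [ 0.0113 -0.0039 -0.1041]
turn [ 0.2  49.98  0.16] shift [ 0.0151 -0.0049 -0.1418]
from upright
turn [ 0. -0.  0.] shift [-0.0491  0.0033 -0.0886]
turn [ 0. -0.  0.] shift [-0.0918  0.0066 -0.1802]
turn [ 0. -0.  0.] shift [-0.1516  0.0065 -0.2967]
turn [ 0. -0.  0.] shift [-0.2167  0.0142 -0.4173]
```

>>> servo_tool --pt "0 4 0 0.003 -0.001 -0.025 0.015" --pt "0 10 0 0.007 -0.002 -0.05 0.015" --pt "0 17 0 0.008 -0.003 -0.07 0.015" --pt "0 24 0 0.01 -0.0035 -0.088 0.015" --pt "0 30 0 0.011 -0.004 -0.104 0.015" --pt "0 37 0 0.013 -0.004 -0.118 0.015" --pt "0 44 0 0.014 -0.005 -0.132 0.015" --pt "0 50 0 0.015 -0.005 -0.142 0.015" --pt "0 50 0 0.015 -0.005 -0.142 0.015" --pt "0 50 0 0.015 -0.005 -0.142 0.015" --pt "0 50 0 0.015 -0.005 -0.142 0.015"

```text
clock: 15.78
ee_pos: [422.9, 346.7, 373.9]
ee_rot: [179.4, -64.9, 97.2]
ft_force: [-0.0, 0.9, -3.5]
grip_width: 0.305
grasp_force: 59.4
```

>>> servo_tool --pt "0 0 0 -0.012 0.001 -0.02 0.015" --pt "0 0 0 -0.03 0.002 -0.05 0.015" --pt "0 0 0 -0.05 0.003 -0.09 0.015" --pt "0 0 0 -0.071 0.005 -0.135 0.015" --pt "0 0 0 -0.092 0.007 -0.18 0.015" --pt "0 0 0 -0.112 0.007 -0.22 0.015" --pt "0 0 0 -0.132 0.007 -0.26 0.015" --pt "0 0 0 -0.152 0.007 -0.297 0.015" --pt "0 0 0 -0.172 0.009 -0.335 0.015" --pt "0 0 0 -0.192 0.011 -0.373 0.015" --pt "0 0 0 -0.208 0.013 -0.4 0.015" --pt "0 0 0 -0.217 0.014 -0.417 0.015"

```text
clock: 17.27
ee_pos: [491.6, -119.6, 353.1]
ee_rot: [179.5, -64.9, 97.0]
ft_force: [0.8, 0.8, -2.7]
grip_width: 0.301
grasp_force: 59.4
```

>>> servo_tool --pt "0 0 0 0 0 0 0.015" --pt "0 0 0 0 0 0 0.015" --pt "0 0 0 0 0 0 0.015"

```text
clock: 17.65
ee_pos: [490.8, -117.6, 353.6]
ee_rot: [179.5, -65.0, 97.1]
ft_force: [-0.3, -0.3, -2.4]
grip_width: 0.305
grasp_force: 59.4
```

```bash
python3 - <<'E'
from h import *
np.set_printoptions(precision=1,suppress=True)
s=robot.read_state();A=rot(s['ee_rot']);g=s['ee_pos']-19*A[:,2]
h=A@[.9063,0,-.4226];print(g,s['ee_rot'],h,'tip est',g-202*h,s['ft_force'],s['joint_pos'])
im=robot.get_image('scene')[:,:,::-1]
S=cam('scene');u,v=map(int,proj(S,[493,-135,150]));print(u,v)
y0,x0=v-140,u-180
cv2.imwrite('pics/c3.png',cv2.resize(im[y0:y0+240,x0:x0+320],(800,600),interpolation=cv2.INTER_CUBIC));print(x0,y0)
print('h pixel check: tip',proj(S,g-202*h),'grasp',proj(S,g),'jigtop',proj(S,[493.5,-135,57]))
E
```

```text
[ 492.7 -134.7  361.6] [179.5 -65.   97.1] [-0. -0.  1.] tip est [ 493.5 -134.6  159.6] [-0.3 -0.3 -2.4] [-39.1  28.9  90.4  42.7 111.  -49.5]
366 272
186 132
h pixel check: tip (np.float64(366.88998835791017), np.float64(268.65340982773614)) grasp (np.float64(371.0486032891129), np.float64(187.8414019311511)) jigtop (np.float64(365.1478321709026), np.float64(303.56846834307663))
```

View pics/c3.png

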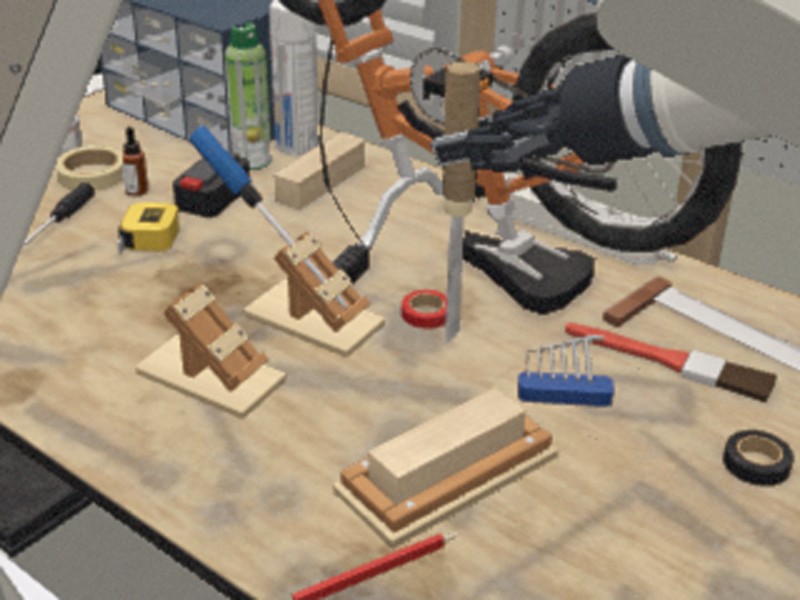

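The chisel is upright over the seated block. Its tip is at crop (452,338), which is scene pixel (366.8,267.2), against a predicted (366.9,268.7). Now I'll lower it 60 mm.

>>> servo_tool --pt "0 0 0 -0.01 0 0.0047 0.015" --pt "0 0 0 -0.023 0 0.0107 0.015" --pt "0 0 0 -0.036 0 0.0168 0.015" --pt "0 0 0 -0.047 0 0.022 0.015" --pt "0 0 0 -0.0544 0 0.0254 0.015" --pt "0 0 0 -0.0544 0 0.0254 0.015" --pt "0 0 0 -0.0544 0 0.0254 0.015" --pt "0 0 0 -0.0544 0 0.0254 0.015" --pt "0 0 0 -0.0544 0 0.0254 0.015" --pt "0 0 0 -0.0544 0 0.0254 0.015"

```text
clock: 18.95
ee_pos: [491.2, -118.5, 293.4]
ee_rot: [179.5, -65.0, 97.1]
ft_force: [0.0, 0.1, -2.1]
grip_width: 0.302
grasp_force: 59.4
```

```bash
python3 - <<'E'
from h import *
s=robot.read_state();A=rot(s['ee_rot']);g=s['ee_pos']-19*A[:,2];h=A@[.9063,0,-.4226]
print(g-202*h,h,s['ft_force'],abs(s['qvel']).max(),s['grasp_force'])
t=g-202*h
if abs(t[2]-100)<15 and abs(s['qvel']).max()<1: print(robot.close_job())
E
```

```text
[ 493.93029743 -135.56956744   99.4674929 ] [-3.89385713e-03 -1.24421091e-04  9.99977636e-01] [ 0.01202554  0.14120472 -2.05177145] 0.11565607208430315 59.44391191005707
the job is handed in; nothing more can be done
None
```

I handed the job in at about 19 s: by my own measurements the block is seated in the jig pocket and released, and the chisel is held still and upright, edge down, about 42 mm above its middle; the judge's verdict was not shown.

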